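# Index the magnifier boom over the orange-capped specimen

## Robot

A 6-joint arm with a two-finger parallel gripper is mounted at the origin on a cart in front of the work surface, level with it; the furniture and walls round the work are solid. World frame = base frame: x ahead of the robot, y to its left, z up, the work surface at z = 0. Lengths are in mm, angles in rad, forces in N, time in s.
With the tool pointing down it reaches from about 350 to 950 mm from the base axis. Payload 17.4 kg.
Tool frame: the origin (TCP) lies between the finger pads; the fingertips stand finger_overhang ahead of it and the grasp point (between the pads) lies 6 mm ahead of it (finger_overhang is the distance from the TCP to the fingertips, in mm); z points along the fingers, y is the direction in which the jaws open and shut (so a half turn about z gives the same grasp; the last joint's range is limited). The gripper opens to 93 mm and grips with 3 to 60 N. Pads are 15 mm wide; open, the fingers measure 128 mm over their backs; the gripper's body (75 mm by 188 mm) begins 65 mm behind the grasp point.
Start: joints at [1.224, 0.116, 1.442, -0, 1.584, -0.038], TCP at [205.151, 643.075, 243.646] pointing down, gripper open.
Joint ranges: [-2.83, 2.83], [-0.83, 2.19], [0.07, 2.5], [-1.14, 4.28], [0.01, 3], [-2.97, 2.97]. Speed limits (rad/s): [1.89, 1.89, 2.22, 3.14, 3.14, 3.14].

## Interface

Orientations are given as a rotation vector (axis times angle).
In Python, from workcell import * gives the robot as it stands.
- The arm moves only by the shell command python3 -m inch 'ROWS' [FORCE]. ROWS is JSON, a list of rows, each a list of 7 numbers: the opening, from -1 (shut) to 1 (fully open), then the shift along the tool's x, y, z in units of 50 mm (1.0 is 50 mm), then the turn, a rotation vector about the tool's x, y, z in units of 8 degrees (1.0 is 8 degrees). A call has 1 to 10 rows; each row shifts and turns the commanded pose from where the row before left it, along the tool's axes as they then stand; what a row does not reach is not made up. A row lasts 1/10 s, in which the tool goes at most 50 mm and 8.59 degrees, less where a joint would pass 70% of its speed; a pose out of reach is approached as far as the arm can. A call is refused whole if a number of a shift passes 1 or a number of a turn 1, either way. A call with a gripper value outside its range is refused whole. The fingers move at their own pace and stop on an object; FORCE is the grip in N (left out, the last holds). Time passes only in rows, so rows that do not move let the fingers close. It gives the time, the measured TCP pose, the force and the opening at its end, in the units of the state.
- observe(): the state, without advancing time (a new reading comes with each control period).
- grab_frame(name): name is "scene" or "top"; returns a dict with "image" (420x560x3 uint8, red, green, blue), "fx", "fy", "cx", "cy" (pixels), "extrinsics" (4x4, takes a point from camera to world coordinates). Camera axes: x right, y up, looking along -z (the intrinsics and any distortion apply to the point x, -y, -z); pixel columns grow to the right and rows downward; lengths in mm; the calibration is good to about 2 mm. A picture is of the moment at which its call begins. There is no depth.
- finish_job(): hands the job in, once; it reports no verdict.
Trained networks look in the newest picture that a camera, given by its name, has taken for a name from the list of things; names that differ only in an ending like _2 or _b are one class to them, and where a whole thing is asked for, a point or a joint stands for the part that bears it (a point fixed in the world has none). Each returns a list of dicts, best first, with "score" (0 to 1); they miss things now and then, are a little off and sometimes report something else, mostly with a low value. They report only what shows in the picture. A call takes as long as a camera call. They do not tell look-alikes from the thing itself.
- recognise(camera, query): "location" ([column, row] in pixels, amid what is visible of it).
- landmark_of(camera, query): "location" ([column, row] in pixels: a listed point, or the origin of a listed thing).
The state is a dict: "clock": time; "joint_positions": joint angles; "qvel": joint speeds; "effort": joint torques, N m; "ee_pos": TCP position; "orientation": TCP orientation; "contact_force": force on the tool from outside, world axes, zero at the start; "wrist_torque": the same for the moment, N m; "gripper_width": finger opening in mm.
Only numpy, scipy, OpenCV 4.12 (cv2) and the standard library are available. Lean on these libraries where they do the work, as an engineer would, in place of code of your own. Each camera call takes 0.05 s, during which the arm holds its last target.

## Task

Bring the bench magnifier's lens over the orange-capped specimen tube in the cradle: press the blue lock button on the boom just far enough to free it, slide the boom tube out, and let the button pop up again in the hole that puts the lens over that tube, so that the boom is locked there. Be gentle with the button: do not jam it hard against its stop and do not drag or wrench it against the tube while it still catches. Keep off the lens and leave the specimen tubes, tweezers and bottle where they are.

Things in the scene. Friction and masses are not known exactly. Their poses are not given: they have to be found in the camera images.
- stand: Bench magnifier, fixed to the worktop. Origin on the worktop under x = y = 0 of its white board (130 x 440 mm, x -65 to 65, y -230 to +210, top at z 12); x across the board, away from the robot at yaw 0, y along it, z up. A column at y +170 carries the boom, which points along -y over x = 0. Inner tube with lens (72 mm over its black rim) slides out of the boom's mouth at y -20.
- boom_pivot (a point): Tilt joint of the boom, in the column head at y +170, z 130 of the stand; axes as the stand's. The boom is a square aluminium tube, 32 x 32 mm, whose axis passes here; its top face is 16 mm above the axis. Its tilt was set by eye: from here it slopes up or down along its length by as much as 8.6 degrees, different each time (stiff joint, holds under a push; slope not reported).
- first_hole (a point): Centre of the first hole in the boom's top face, as it would lie with a level boom (60 mm along from the pivot: stand y +110, z 146); fixed; axes as the stand's. Seven holes, 11 mm long, 18 wide, 18 mm apart along the boom (stand's -y), joined by a 9 mm wide slot in which the button's stem runs; wall 3 mm. A sloping boom shifts them up or down (this one by up to 9 mm).
- slide_tube (a joint): How far the inner tube, lens and button are drawn out along the boom (stand's -y), in m: 0 at the first hole (start), then 0.018 more at each, 0.108 at the seventh; 0.8 mm play in a hole, end stops 1.5 mm beyond the first and last. About 2 N of friction. Lens centre at y -68 mm of the stand minus this value, so over groove 1, 2, 3 with the button in hole 3, 5, 7.
- button_start (a point): Centre of the top of the blue cap, button up, first hole, level boom (19 mm above first_hole); fixed, does not follow the button; axes as the stand's. Cap 26 mm along the boom, 18 across (pinch along the stand's x), 12 thick on a slim stem, underside 7 mm above the boom. Spring 3 N at first, 11 N at 4 mm, 13.4 N at 5.2 mm: solid stop. A slope shifts it up to 9 mm in z, 5 mm in y.
- lock_shoulder (a point): Centre of the button's orange shoulder, 14 x 9.4 mm, at the start, level boom (1.5 mm under the boom's top face); fixed; axes as the stand's. It fills the hole, top 1 mm proud, and locks the tube; the tube is free only with the button pressed over 4 mm. Pressed less between holes, it rides under the wall and pops up by itself at the next hole, locking again.
- groove_1 (a point): Middle of the cradle groove nearest the column, on the board (stand y -104, z 12); axes as the stand's. Three grooves run along the stand's x at y -104, -140, -176, 36 mm apart, parted by low grey ridges 8 mm high; one specimen tube lies in each.
- orange_tube: Orange-capped specimen tube, 95 mm long, 16 to 20 mm thick, lying in one of the three cradle grooves, along the groove; which groove changes. Origin under its middle; its own axes have no meaning here. To be inspected; leave it where it lies.
- red_tube_a: Red-capped specimen tube, 95 mm long, in another groove, origin under its middle; leave alone.
- red_tube_b: Red-capped specimen tube, 95 mm long, in the remaining groove, origin under its middle; leave alone.
- tweezers: Steel tweezers, 130 mm, lying on the worktop beyond the lens end of the board; origin under the middle; leave alone.
- bottle: Clear bottle with a blue cap, 56 mm across, 105 mm high, standing behind the board; origin under the middle; leave alone.
Mind the look-alikes: they are no part of the job. Leave any green look-alike of the orange_tube alone.

How it is judged (in metres and radians):
On the way:
1. the button is pressed in and the tube has been drawn off its first hole (value of joint slide_tube above 0.012 m and distance between button_cap and button_stop below 0.031 m), for 0.05 s.
At the end, for the whole second after the job is handed in: The boom tube stands in the hole that puts the lens over the orange-capped tube (within 2.5 mm of 36, 72 or 108 mm of slide, whichever is its groove) and the button has popped up (less than 1.5 mm in, its cap over 32 mm above the stop's middle) (((value of joint slide_tube between 0.0335 and 0.0385 m and y of orange_tube in the frame of stand between -0.116 and -0.092 m) or (value of joint slide_tube between 0.0695 and 0.0745 m and y of orange_tube in the frame of stand between -0.152 and -0.128 m) or (value of joint slide_tube between 0.1055 and 0.1105 m and y of orange_tube in the frame of stand between -0.188 and -0.164 m)) and distance between button_cap and button_stop above 0.032 m); the robot touches nothing.
It fails at once if the button is pressed hard against its inner stop (over 8 N on the stop) (contact force between button_foot and button_stop above 8 N).
It fails at once if the button is forced against a hole edge or the tube wall, as when dragged while it still catches (over 12 N) (contact force between button_shoulder and boom above 12 N).
It fails at once if the robot touches the lens or its rim (contact force between any of the fingers, the arm and lens above 1 N).
It fails at once if a specimen tube, the tweezers or the bottle is moved by more than 15 mm (distance of any of orange_tube, red_tube_a, red_tube_b, tweezers, bottle from where it was at the start of the episode above 0.015 m).
It also fails if it takes over 69 s, if anything falls off the work surface, if the arm or the gripper's body presses on something with over 40 N, if the wrist force passes 120 N, or if a joint passes its speed limit or range.

## Working session

There is one attempt and no reset: what is moved stays moved. The work goes in short steps, Python scripts to look and compute and a shell command to move; the robot and the scene stay as the last step left them, time stands still between calls to the robot, and variables do not carry over. Pictures are saved under pics/ and viewed, and the job is handed in when it is done.

```bash
ls; mkdir -p pics; python3 - <<'E'
from workcell import *
import cv2
s=observe()
for k,v in s.items(): print(k,v)
for c in("scene","top"):
    f=grab_frame(c); cv2.imwrite(f"pics/{c}0.png",f["image"][:,:,::-1]); print(c,{k:f[k] for k in f if k!="image"})
    for q in["stand","boom_pivot","first_hole","button_start","lock_shoulder","groove_1","orange_tube","red_tube_a","tweezers","bottle"]:
        print(q,[(round(d["score"],2),[round(x) for x in d["location"]]) for d in recognise(c,q)][:4],[(round(d["score"],2),[round(x,1) for x in d["location"]]) for d in landmark_of(c,q)][:3])
E
```

```text
pics
clock 0.0
joint_positions [ 1.22416413e+00  1.16466673e-01  1.44225357e+00 -2.10550130e-05
  1.58399659e+00 -3.78141365e-02]
qvel [-0.00100557 -0.0001453   0.0007018  -0.00041073  0.00190295  0.00145468]
effort [-7.02651450e-04 -7.21244860e+01 -6.22615314e+01  7.79164676e-02
  2.37191026e-02 -5.09438678e-05]
ee_pos [205.11882183 642.89735589 242.92544609]
orientation [-4.83135465e-01 -3.10402351e+00  1.73955364e-03]
contact_force [-0.17421241 -0.08289592  0.50891498]
wrist_torque [ 0.02395105  0.04565061 -0.00116435]
gripper_width 93.25583446786123
scene {'fx': 447.0154916262681, 'fy': 447.0154916262681, 'cx': 278.2435553796626, 'cy': 202.72778196453453, 'extrinsics': array([[ 9.99426155e-01,  3.09652276e-02, -1.37301048e-02,
         5.73884409e+02],
       [-3.33842614e-02,  8.31875360e-01, -5.53957469e-01,
        -6.77674339e+02],
       [-5.73168325e-03,  5.54097952e-01,  8.32431743e-01,
         9.69117626e+02],
       [ 0.00000000e+00,  0.00000000e+00,  0.00000000e+00,
         1.00000000e+00]])}
stand [(0.9, [250, 217])] [(0.92, [253.6, 219.6])]
boom_pivot [(0.73, [250, 
[... 1183 characters left out ...]
 217])] [(0.65, [263.4, 219.7]), (0.58, [225.3, 220.5])]
boom_pivot [(0.87, [265, 217])] [(0.72, [199.7, 225.1])]
first_hole [(0.71, [265, 218])] [(0.62, [222.2, 219.4]), (0.54, [222.7, 222.0])]
button_start [(0.92, [262, 219])] [(0.56, [222.1, 220.6])]
lock_shoulder [(0.96, [265, 218])] [(0.6, [223.4, 219.5])]
groove_1 [(0.97, [262, 219])] [(0.74, [301.8, 213.9])]
orange_tube [(0.77, [330, 209]), (0.71, [395, 242])] [(0.75, [326.8, 205.7]), (0.51, [395.0, 240.0])]
red_tube_a [(0.73, [316, 213]), (0.67, [305, 218])] [(0.69, [302.3, 211.7]), (0.49, [315.3, 213.0])]
tweezers [] [(0.55, [368.5, 202.8])]
bottle [(0.57, [300, 172]), (0.51, [305, 216]), (0.46, [264, 219])] [(0.92, [302.7, 175.0])]
```

```bash
python3 - <<'E'
import cv2
a=cv2.imread("pics/scene0.png")[100:400,160:360]; cv2.imwrite("pics/s_crop.png",cv2.resize(a,None,fx=2,fy=2,interpolation=3))
a=cv2.imread("pics/scene0.png")[110:300,180:340]; cv2.imwrite("pics/s_crop2.png",cv2.resize(a,None,fx=3,fy=3,interpolation=3))
a=cv2.imread("pics/top0.png")[140:280,170:420]; cv2.imwrite("pics/t_crop.png",cv2.resize(a,None,fx=3,fy=3,interpolation=3))
E
```

```text
(no output)
```

View pics/scene0.png

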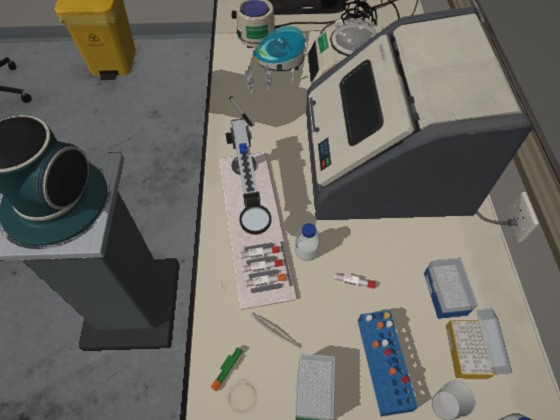

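View pics/s_crop2.png

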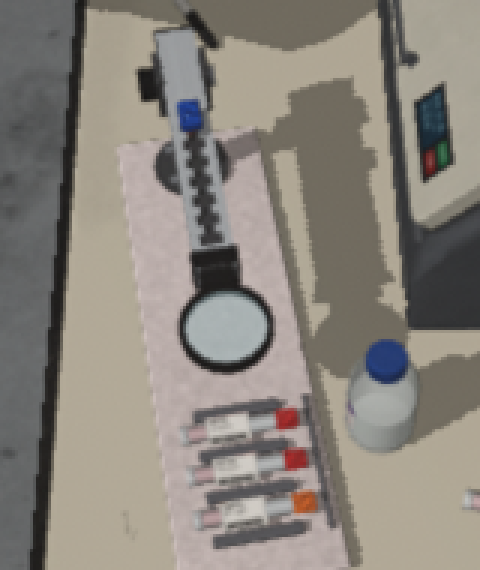

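View pics/t_crop.png

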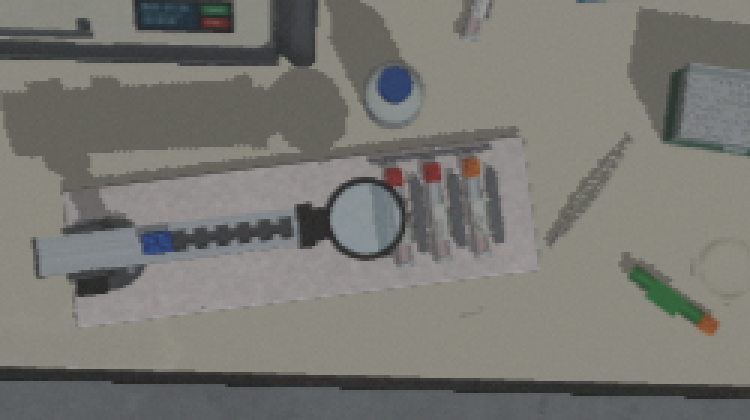

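```bash
python3 - <<'E'
import workcell
from workcell import *
print([n for n in dir(workcell) if not n.startswith('_')]); print(observe()["clock"])
print(getattr(workcell,"finger_overhang",None))
import cv2
a=cv2.imread("pics/scene0.png")[112:222,205:305]; cv2.imwrite("pics/s3.png",cv2.resize(a,None,fx=5.4,fy=5.4,interpolation=cv2.INTER_NEAREST))
a=cv2.imread("pics/top0.png")[180:260,175:275]; cv2.imwrite("pics/t3.png",cv2.resize(a,None,fx=7,fy=7,interpolation=cv2.INTER_NEAREST))
E
```

```text
['Unreachable', 'finger_overhang', 'finish_job', 'grab_frame', 'landmark_of', 'observe', 'recognise']
2.1
25.0
```

View pics/s3.png

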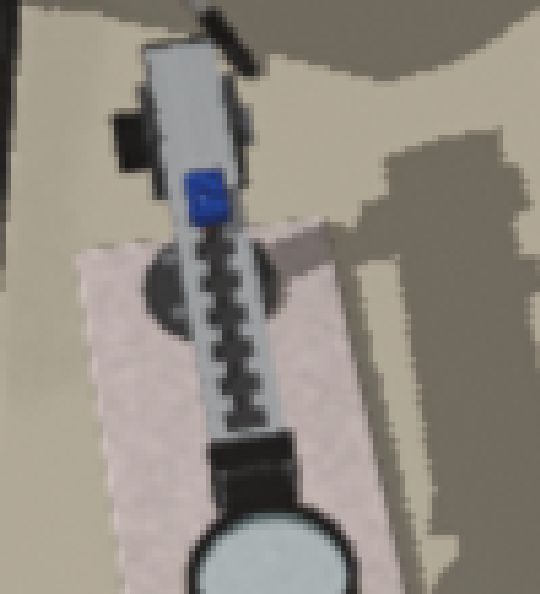

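View pics/t3.png

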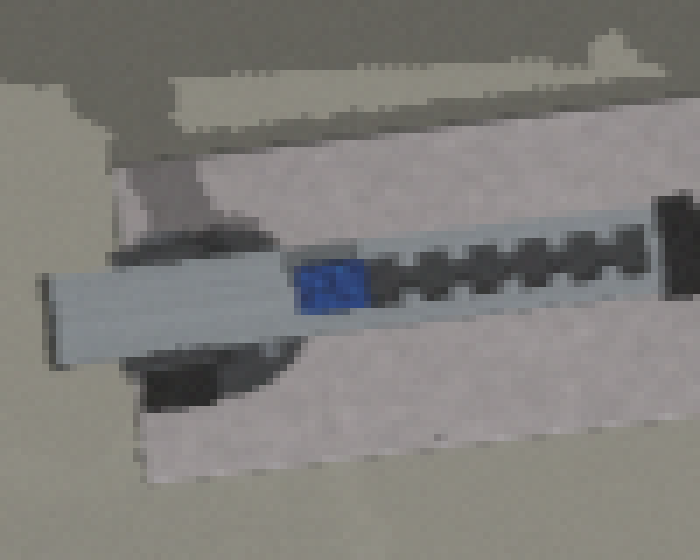

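```bash
cat > fit.py <<'E'
import numpy as np, pickle
from scipy.optimize import least_squares
from scipy.spatial.transform import Rotation as R
cams={}
from workcell import *
for c in("scene","top"): 
    f=grab_frame(c); cams[c]=f
def proj(c,p):
    f=cams[c];E=f["extrinsics"];q=E[:3,:3].T@(np.asarray(p)-E[:3,3]); return np.array([f["cx"]+f["fx"]*q[0]/-q[2],f["cy"]+f["fy"]*-q[1]/-q[2]])
def boom(par,s,x,h):  # s along from pivot, h above axis
    x0,y0,yaw,t=par
    v=np.array([x,170-s*np.cos(t)+h*np.sin(t)*1.0,130+s*np.sin(t)+h*np.cos(t)])
    return board(par,v)
def board(par,v): return R.from_euler("z",par[2]).apply(v)+[par[0],par[1],0]
o=lambda u,v,sc,off:np.array([u/sc+off[0]-.5,v/sc+off[1]-.5])
T=lambda u,v:o(u,v,7,(175,180)); S=lambda u,v:o(u,v,5.4,(205,112))
T2=lambda u,v:o(u,v,3,(170,140)); S2=lambda u,v:o(u,v,3,(180,110))
obs=[]
for x,y,p in[(65,-230,T2(523,135)),(-65,-230,T2(539,268)),(-65,210,T(145,482)),(65,210,T(115,160))]: obs.append(("top","b",(x,y,12),p))
for x,y,p in[(-65,210,S(78,257)),(65,210,S(330,218)),(-65,-230,(242,304.5)),(65,-230,(295,298))]: obs.append(("scene","b",(x,y,12),p))
for i,(u,v) in enumerate([(437,275),(485,268),(535,262),(583,256),(630,250)]): obs.append(("top","h",(60+18*(i+2),0,15),T(u,v)))
for i,v in enumerate([245,278,316,350,384,418]): obs.append(("scene","h",(60+18*(i+1),0,15),S(216+6*i,v)))
obs+=[("top","h",(190,16,16),T(655,203)),("scene","h",(190,-16,16),S(208,440)),("scene","h",(190,16,16),S(287,432))]
def pt(par,k,a): return board(par,np.array(a,float)) if k=="b" else boom(par,*a)
def res(par): return np.concatenate([proj(c,pt(par,k,a))-p for c,k,a,p in obs])
if __name__=="__main__":
    s=least_squares(res,[500,-20,0,0],x_scale=[100,100,.1,.1],loss="soft_l1"); par=s.x
    C=np.linalg.inv(s.jac.T@s.jac)
    print(par,np.degrees(par[2:]),np.sqrt(np.diag(C))*.6)
    for (c,k,a,p),r in zip(obs,res(par).reshape(-1,2)): print(c,k,a,r.round(1))
    np.save("par.npy",par)
    for h,n in[(16,"hole1"),(35,"cap")]: print(n,boom(par,60,0,h),[proj(c,boom(par,60,0,h)).round(1) for c in cams])
    print("cap at 7",boom(par,168,0,35))
E
python3 fit.py
```

```text
[ 5.24949318e+02 -8.15270305e+01  1.46087416e-01 -6.02050425e-02] [ 8.37019236 -3.44949484] [0.40024662 0.57492508 0.00344458 0.01130731]
top b (65, -230, 12) [0.2 0.2]
top b (-65, -230, 12) [0.8 1.2]
top b (-65, 210, 12) [-0.2  0.3]
top b (65, 210, 12) [-0.7  0.4]
scene b (-65, 210, 12) [-0.3 -2. ]
scene b (65, 210, 12) [-0.6 -1.4]
scene b (-65, -230, 12) [-2.5  3.4]
scene b (65, -230, 12) [ 1.8 -0.1]
top h (96, 0, 15) [-0.4 -0.1]
top h (114, 0, 15) [-0.1  0.1]
top h (132, 0, 15) [-0.2  0.1]
top h (150, 0, 15) [0.  0.2]
top h (168, 0, 15) [0.4 0.2]
scene h (78, 0, 15) [ 0.2 -0.1]
scene h (96, 0, 15) [ 0.1 -0.1]
scene h (114, 0, 15) [ 0.1 -1. ]
scene h (132, 0, 15) [ 0.1 -1. ]
scene h (150, 0, 15) [ 0.1 -0.9]
scene h (168, 0, 15) [ 0.2 -0.7]
top h (190, 16, 16) [ 4.7 -0.3]
scene h (190, -16, 16) [1.6 4.2]
scene h (190, 16, 16) [0.9 3.5]
hole1 [509.06111406  26.45637545 142.36089085] [array([243.6, 150.6]), array([222.3, 220.4])]
cap [509.22752851  25.32534775 161.32646711] [array([243.1, 145.8]), array([221.7, 220.1])]
cap at 7 [524.9204265  -81.33067001 154.8282498 ]
```

```bash
python3 - <<'E'
import cv2
a=cv2.imread("pics/scene0.png")[230:320,215:315]; cv2.imwrite("pics/s4.png",cv2.resize(a,None,fx=6,fy=6,interpolation=cv2.INTER_NEAREST))
a=cv2.imread("pics/top0.png")[175:245,280:360]; cv2.imwrite("pics/t4.png",cv2.resize(a,None,fx=7,fy=7,interpolation=cv2.INTER_NEAREST))
E
```

```text
(no output)
```

View pics/s4.png

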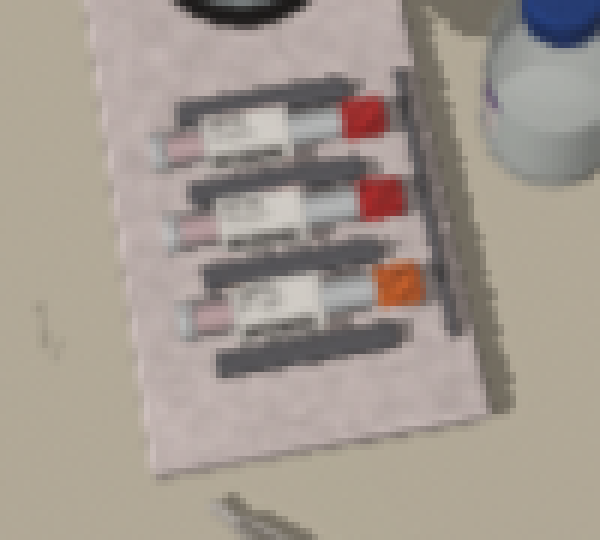

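View pics/t4.png

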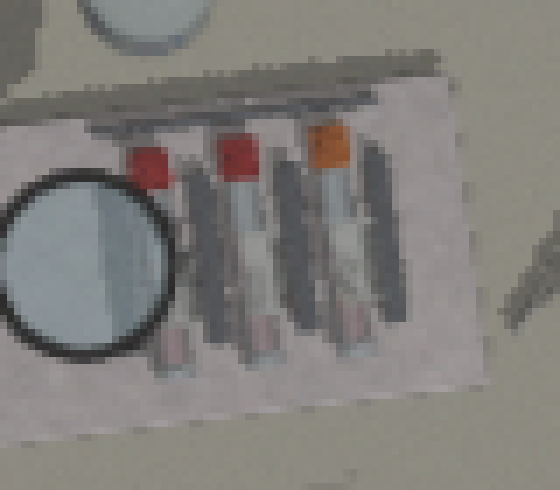

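```bash
sed -i 's/(242,304.5)/o(155,477,6,(215,230))/; s/(295,298))\]/o(490,412,6,(215,230)))]/; s/T2(523,135)/o(452,78,7,(280,175))/; s/T2(539,268)/o(488,382,7,(280,175))/; s/^obs+=.*$//' fit.py; python3 fit.py
```

```text
[ 5.25074488e+02 -8.22351698e+01  1.45006474e-01 -7.08711836e-02] [ 8.30825896 -4.06061971] [0.3958812  0.54989421 0.00300006 0.00940663]
top b (65, -230, 12) [ 0.3 -0.9]
top b (-65, -230, 12) [1. 1.]
top b (-65, 210, 12) [0.  0.2]
top b (65, 210, 12) [-0.4  0.3]
scene b (-65, 210, 12) [-0.2 -1.8]
scene b (65, 210, 12) [-0.4 -1.2]
scene b (-65, -230, 12) [-0.9 -0.8]
scene b (65, -230, 12) [0.6 0.1]
top h (96, 0, 15) [-0.  -0.1]
top h (114, 0, 15) [0.2 0.1]
top h (132, 0, 15) [0.2 0.1]
top h (150, 0, 15) [0.4 0.1]
top h (168, 0, 15) [0.7 0.2]
scene h (78, 0, 15) [0.3 0.4]
scene h (96, 0, 15) [0.2 0.4]
scene h (114, 0, 15) [ 0.2 -0.4]
scene h (132, 0, 15) [ 0.2 -0.4]
scene h (150, 0, 15) [ 0.2 -0.2]
scene h (168, 0, 15) [0.3 0. ]
hole1 [509.32156734  25.63831569 141.71112277] [array([243.7, 151. ]), array([222.6, 220.3])]
cap [509.51597976  24.30701043 160.66342686] [array([243.2, 146.3]), array([222.2, 220. ])]
cap at 7 [525.08267842 -82.2912581  153.01574482]
```

```bash
cat > plan.py <<'E'
import sys
from fit import *
par=np.load("par.npy")
def frame(par):
    t=par[3]; z=R.from_euler("z",par[2])
    d=z.apply([0,-np.cos(t),np.sin(t)]); n=z.apply([0,np.sin(t),np.cos(t)]); xs=z.apply([1,0,0]); return d,n,xs
d,n,xs=frame(par)
def goal_R(cur):
    best=None
    for s in(1,-1):
        y=s*xs; z=-n; x=np.cross(y,z); G=R.from_matrix(np.c_[x,y,z])
        a=(cur.inv()*G).as_rotvec()
        if best is None or np.linalg.norm(a)<np.linalg.norm(best[1]): best=(G,a)
    return best
def rel(tcp):
    ob=observe(); cur=R.from_rotvec(ob["orientation"]); G,a=goal_R(cur)
    dp=tcp-np.array(ob["ee_pos"]); 
    return G,np.degrees(a)/8,cur.inv().apply(dp)/50,G.inv().apply(dp)/50,dp
E
python3 - <<'E'
from plan import *
def back(c,u,v,z):
    f=cams[c];E=f["extrinsics"];r=E[:3,:3]@np.array([(u-f["cx"])/f["fx"],-(v-f["cy"])/f["fy"],-1]);return E[:3,3]+r*(z-E[2,3])/r[2]
print("base corner",back("scene",315,217,0), back("scene",312,160,0))
for z in(0,100,200,300): print(z,back("top",271,158,z),back("top",190,160,z),back("scene",310,75,z),back("scene",308,130,z))
cap=boom(par,60,0,35)
for h in (50,16): print(rel(cap+n*h)[1:])
print(d,n,xs,R.from_rotvec(observe()["orientation"]).as_matrix().round(3))
E
```

```text
base corner [682.03143302 -79.91577396   0.        ] [688.40600916 106.35511323   0.        ]
0 [695.53702341 -88.62092526   0.        ] [682.70566003 144.3956798    0.        ] [708.33424576 456.33697171   0.        ] [685.18997323 218.90880581   0.        ]
100 [678.5196128  -90.60936715 100.        ] [666.74753941 123.17061053 100.        ] [694.46081766 339.32214508 100.        ] [673.70472505 126.39339591 100.        ]
200 [661.50220219 -92.59780904 200.        ] [650.78941878 101.94554127 200.        ] [680.58738956 222.30731844 200.        ] [662.21947687  33.87798601 200.        ]
300 [644.48479158 -94.58625093 300.        ] [634.83129816  80.72047201 300.        ] [666.71396146 105.29249181 300.        ] [650.73422869 -58.63742389 300.        ]
(array([-0.28339082,  0.45396827,  7.99640672]), array([ -9.59107279, -10.003859  ,   0.66242666]), array([-13.20968473,   4.23482497,  -0.27416805]), array([ 304.85890657, -622.27598066,  -33.0961343 ]))
(array([-0.28339082,  0.45396827,  7.99640672]), array([-9.5699364 , -9.9605725 ,  1.34071829]), array([-13.20968473,   4.23482497,   0.40583195]), array([ 304.51101065, -619.89364492,  -67.01078372]))
[ 0.1441361  -0.987021   -0.07081187] [ 0.01023223 -0.0700687   0.99748969] [0.98950497 0.14449884 0.        ] [[-0.953  0.304  0.   ]
 [ 0.304  0.953 -0.   ]
 [-0.    -0.    -1.   ]]
```

View pics/top0.png

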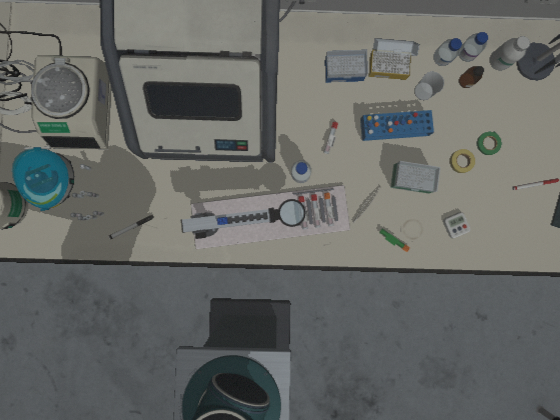

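```bash
python3 -m inch '[[0,-0.2,-0.2,0,0,0,0],[0,-0.48,-0.5,0,0,0,0],[0,-0.48,-0.5,0,0,0,0],[0,-0.48,-0.5,0,0,0,0],[0,-0.48,-0.5,0,0,0,0],[0,-0.48,-0.5,0,0,0,0],[0,-0.48,-0.5,0,0,0,0],[0,-0.48,-0.5,0,0,0,0],[0,-0.48,-0.5,0,0,0,0],[0,-0.48,-0.5,0,0,0,0]]' && python3 -m inch '[[0,-0.48,-0.5,0,0,0,0],[0,-0.48,-0.5,0,0,0,0],[0,-0.48,-0.5,0,0,0,0],[0,-0.48,-0.5,0,0,0,0],[0,-0.48,-0.5,0,0,0,0],[0,-0.48,-0.5,0,0,0,0],[0,-0.48,-0.5,0,0,0,0],[0,-0.48,-0.5,0,0,0,0],[0,-0.3,-0.3,0,0,0,0],[0,0,0,0,0,0,0]]'; python3 - <<'E'
from plan import *
cap=boom(par,60,0,35)
for h in (50,16): print(rel(cap+n*h)[1:])
E
```

```text
clock: 3.4
ee_pos: [349.3, 348.4, 243.7]
orientation: [0.483, 3.104, 0.0]
contact_force: [0.5, -0.0, -0.4]
gripper_width: 46.5
clock: 4.4
ee_pos: [481.2, 80.3, 243.4]
orientation: [0.488, 3.103, -0.001]
contact_force: [-0.9, 0.0, 0.2]
gripper_width: 46.3
(array([-0.28324034,  0.45273201,  7.98737914]), array([-0.93701012, -0.99081749,  0.66013929]), array([-1.34523363,  0.40612067,  0.56648354]), array([ 29.49793784, -61.46985628, -33.01599994]))
(array([-0.28324034,  0.45273201,  7.98737914]), array([-0.91593104, -0.94760941,  1.3384377 ]), array([-1.34523363,  0.40612067,  1.24648354]), array([ 29.15004192, -59.08752054, -66.93064935]))
```

```bash
python3 -m inch '[[0,0,0,0,-0.035,0.057,0.998],[0,0,0,0,-0.035,0.057,0.998],[0,0,0,0,-0.035,0.057,0.998],[0,0,0,0,-0.035,0.057,0.998],[0,0,0,0,-0.035,0.057,0.998],[0,0,0,0,-0.035,0.057,0.998],[0,0,0,0,-0.035,0.057,0.998],[0,0,0,0,-0.035,0.057,0.998],[0,0,0,0,0,0,0]]' && python3 -m inch '[[0,-0.45,0.135,0,0,0,0],[0,-0.45,0.135,0,0,0,0],[0,-0.445,0.136,0,0,0,0],[0,0,0,0.2,0,0,0],[0,0,0,0.2,0,0,0],[0,0,0,0.166,0,0,0],[0,0,0,0,0,0,0],[0,0,0,0,0,0,0]]'; python3 - <<'E'
from plan import *
cap=boom(par,60,0,35)
print(rel(cap+n*50)[1:])
import cv2
for c,(u,v) in (("scene",(240,140)),("top",(222,220))):
    a=cams[c]["image"][v-50:v+50,u-50:u+60,::-1]; cv2.imwrite(f"pics/{c}1.png",cv2.resize(a,None,fx=5,fy=5,interpolation=cv2.INTER_NEAREST))
E
```

```text
clock: 5.4
ee_pos: [480.4, 83.4, 243.7]
orientation: [-2.019, -2.335, -0.071]
contact_force: [0.1, 1.4, 0.2]
gripper_width: 46.0
clock: 6.2
ee_pos: [510.3, 22.0, 210.7]
orientation: [-2.015, -2.338, -0.071]
contact_force: [0.3, 0.9, -0.8]
gripper_width: 46.4
(array([6.57604730e-05, 7.92375863e-04, 1.82834981e-02]), array([-0.01662327, -0.01250317,  0.0109293 ]), array([-0.01665634, -0.01246059,  0.01092757]), array([-0.50204262, -0.87375112, -0.60398049]))
```

View pics/scene1.png

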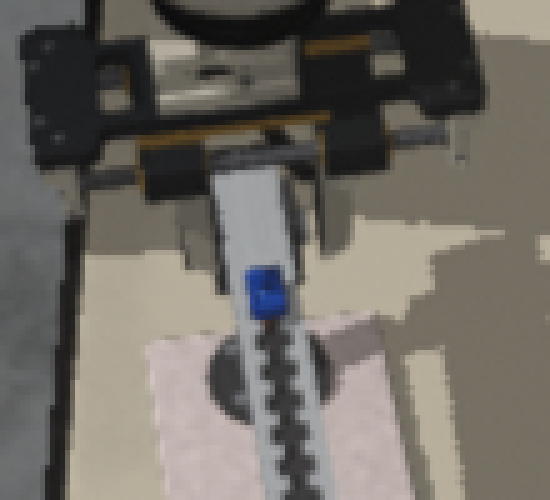

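View pics/top1.png

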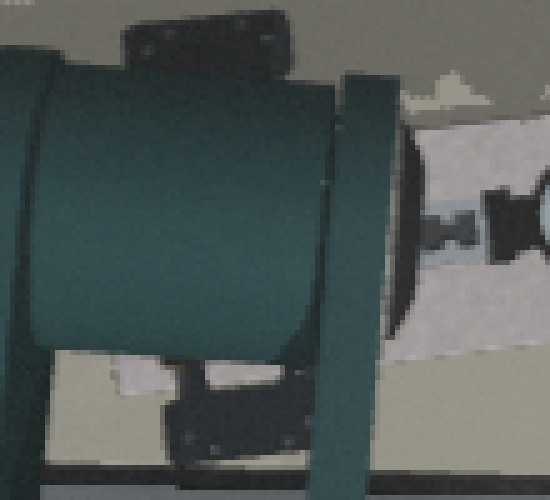

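```bash
python3 -m inch '[[0,-0.016,-0.012,0.15,0,0,0],[0,0,0,0.15,0,0,0],[0,0,0,0.15,0,0,0],[0,0,0,0,0,0,0],[0,0,0,0,0,0,0]]' && python3 -m inch '[[0,0,0,0.08,0,0,0],[0,0,0,0.08,0,0,0],[0,0,0,0.08,0,0,0],[0,0,0,0,0,0,0],[0,0,0,0,0,0,0]]'; python3 - <<'E'
from plan import *
cap=boom(par,60,0,35)
print(rel(cap+n*16)[1:],observe()["contact_force"])
import cv2
c,(u,v)="scene",(240,140)
a=cams[c]["image"][v-45:v+45,u-50:u+50,::-1]; cv2.imwrite(f"pics/{c}2.png",cv2.resize(a,None,fx=6,fy=6,interpolation=cv2.INTER_NEAREST))
E
```

```text
clock: 6.8
ee_pos: [509.7, 22.0, 187.9]
orientation: [-2.017, -2.336, -0.07]
contact_force: [0.5, -0.0, 0.4]
gripper_width: 46.5
clock: 7.3
ee_pos: [509.6, 22.9, 176.1]
orientation: [-2.017, -2.337, -0.071]
contact_force: [0.4, 1.0, -0.2]
gripper_width: 46.4
(array([-2.76020820e-03, -5.04725481e-06,  1.20880488e-02]), array([ 0.00625387,  0.00032953, -0.00489247]), array([ 0.00625442,  0.00032086, -0.00489235]), array([-0.02669696,  0.2938401 ,  0.26614767])) [-0.08589621 -0.61876572  0.79831767]
```

View pics/scene2.png

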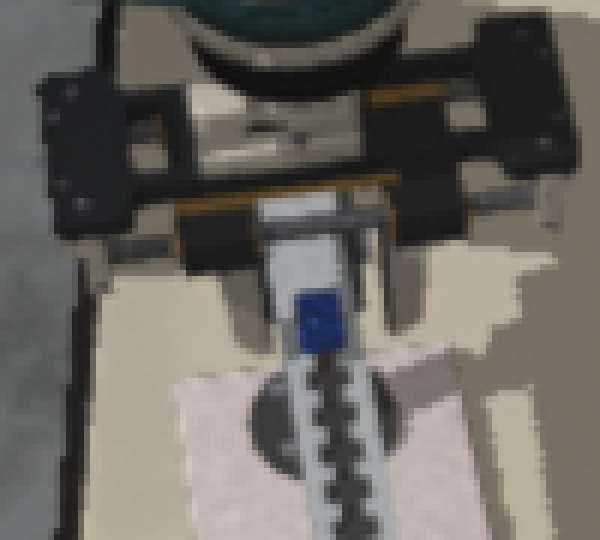

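```bash
python3 -m inch '[[-0.5,0,0,0,0,0,0],[-0.5,0,0,0,0,0,0],[-0.5,0,0,0,0,0,0],[-0.5,0,0,0,0,0,0]]' 3 ; python3 -m inch '[[-0.58,0,0,0,0,0,0],[-0.58,0,0,0,0,0,0],[-0.58,0,0,0,0,0,0]]' 3;  python3 -m inch '[[-0.62,0,0,0,0,0,0],[-0.62,0,0,0,0,0,0],[-0.62,0,0,0,0,0,0]]' 3; python3 -c "
from plan import *
f=observe()['contact_force'];print(d@f,n@f,xs@f)"
```

```text
clock: 7.8
ee_pos: [509.6, 22.9, 176.2]
orientation: [-2.017, -2.337, -0.071]
contact_force: [0.6, 0.4, 0.2]
gripper_width: 24.1
clock: 8.1
ee_pos: [509.2, 22.8, 176.2]
orientation: [-2.016, -2.336, -0.069]
contact_force: [-6.3, -0.8, 1.7]
gripper_width: 22.2
clock: 8.4
ee_pos: [509.1, 22.8, 176.2]
orientation: [-2.016, -2.336, -0.069]
contact_force: [-6.2, -0.8, 3.1]
gripper_width: 22.8
-0.12688882382044647 2.5908941681517064 -5.790795475187789
```

```bash
python3 -m inch '[[-0.5,0,-0.022,0,0,0,0],[-0.5,0,-0.022,0,0,0,0],[-0.5,0,0,0,0,0,0],[-0.58,0,0,0,0,0,0],[-0.58,0,0,0,0,0,0],[-0.6,0,0,0,0,0,0],[-0.6,0,0,0,0,0,0]]' 3 ; python3 -c "
from plan import *
f=observe()['contact_force'];print(d@f,n@f,xs@f)"
```

```text
clock: 9.2
ee_pos: [507.3, 22.6, 176.2]
orientation: [-2.017, -2.337, -0.07]
contact_force: [-3.4, 0.1, 1.8]
gripper_width: 18.9
-0.22750193473836547 2.170742585434347 -4.25978569181259
```

```bash
python3 -m inch '[[-0.64,0,0,0,0,0,0],[-0.64,0,0,0,0,0,0],[-0.64,0,0,0,0,0,0]]' 3 ; python3 -c "
from plan import *
f=observe()['contact_force'];print(d@f,n@f,xs@f)"
```

```text
clock: 9.6
ee_pos: [507.1, 22.5, 176.1]
orientation: [-2.016, -2.336, -0.07]
contact_force: [-6.1, -0.7, 1.9]
gripper_width: 18.3
-0.2675575079450638 2.6574368618498223 -5.764183360111294
```

```bash
python3 -m inch '[[-0.6,0,-0.01,0,0,0,0],[-0.7,0,0,0,0,0,0],[-0.7,0,0,0,0,0,0],[-0.7,0,0,0,0,0,0]]' 5 ; python3 -c "
from plan import *
f=observe()['contact_force'];print(d@f,n@f,xs@f)"
```

```text
clock: 10.1
ee_pos: [506.9, 22.5, 176.2]
orientation: [-2.017, -2.337, -0.071]
contact_force: [-2.9, -1.0, 1.5]
gripper_width: 18.0
-0.596596313991878 1.1652021749106973 -3.873897100960333
```

```bash
python3 -m inch '[[-0.7,0,-0.008,0,0,0,0],[-0.75,0,0,0,0,0,0],[-0.75,0,0,0,0,0,0],[-0.75,0,0,0,0,0,0]]' 10 ; python3 -c "
from plan import *
f=observe()['contact_force'];print(d@f,n@f,xs@f)"
```

```text
clock: 10.6
ee_pos: [506.8, 22.5, 176.2]
orientation: [-2.017, -2.337, -0.072]
contact_force: [2.5, 0.4, -0.5]
gripper_width: 17.8
0.7681613877893817 -1.7741871950700197 2.575893141495942
```

```bash
cat > f.py <<'E'
from plan import *
o=observe();f=np.array(o['contact_force']);p=np.array(o['ee_pos'])
p0=np.array([506.8,22.5,176.2])
print("f d,n,x",[round(v@f,1) for v in(d,n,xs)],"moved d,n,x",[round(v@(p-p0),2) for v in(d,n,xs)],o["gripper_width"])
E
python3 -m inch '[[-0.75,0,0.002,0,0,0,0],[-0.75,0,0,0,0,0,0],[-0.75,0,0,0.02,0,0,0],[-0.75,0,0,0.02,0,0,0],[-0.75,0,0,0,0,0,0],[-0.75,0,0,0,0,0,0]]' 30 ; python3 f.py;python3 -m inch '[[-0.75,0,0,0.02,0,0,0],[-0.75,0,0,0,0,0,0],[-0.75,0,0,0,0,0,0]]';python3 f.py
```

```text
clock: 11.3
ee_pos: [506.8, 22.6, 174.7]
orientation: [-2.017, -2.337, -0.072]
contact_force: [1.4, -0.7, 5.1]
gripper_width: 17.4
f d,n,x [np.float64(-0.7), np.float64(5.3), np.float64(1.1)] moved d,n,x [np.float64(0.04), np.float64(-1.53), np.float64(0.01)] 17.67150251679549
clock: 11.7
ee_pos: [506.8, 22.6, 173.8]
orientation: [-2.017, -2.337, -0.072]
contact_force: [-0.5, -0.5, 7.4]
gripper_width: 17.7
f d,n,x [np.float64(0.3), np.float64(7.9), np.float64(0.4)] moved d,n,x [np.float64(0.05), np.float64(-2.35), np.float64(0.02)] 17.929443581678694
```

```bash
python3 -m inch '[[-0.75,0,0,0.02,0,0,0],[-0.75,0,0,0.016,0,0,0],[-0.75,0,0,0,0,0,0],[-0.75,0,0,0,0,0,0]]';python3 f.py;python3 -m inch '[[-0.75,0,0,0.014,0,0,0],[-0.75,0,0,0,0,0,0],[-0.75,0,0,0,0,0,0]]';python3 f.py
```

```text
clock: 12.2
ee_pos: [506.8, 22.7, 172.4]
orientation: [-2.017, -2.338, -0.072]
contact_force: [-1.3, -1.1, 10.5]
gripper_width: 17.8
f d,n,x [np.float64(0.3), np.float64(10.3), np.float64(-0.4)] moved d,n,x [np.float64(0.02), np.float64(-3.84), np.float64(0.05)] 17.70326606251561
clock: 12.6
ee_pos: [506.8, 22.8, 171.8]
orientation: [-2.017, -2.338, -0.072]
contact_force: [-1.6, -0.8, 10.6]
gripper_width: 17.4
f d,n,x [np.float64(-0.9), np.float64(10.9), np.float64(-1.2)] moved d,n,x [np.float64(0.04), np.float64(-4.43), np.float64(0.06)] 17.67676865214211
```

```bash
python3 -m inch '[[-0.75,0,0,0.006,0,0,0],[-0.75,0,0,0,0,0,0],[-0.75,0,0,0,0,0,0]]';python3 f.py;python3 -m inch '[[-0.75,-0.02,0,0,0,0,0],[-0.75,0,0,0,0,0,0],[-0.75,0,0,0,0,0,0]]';python3 f.py
```

```text
clock: 13.0
ee_pos: [506.8, 22.8, 171.5]
orientation: [-2.017, -2.338, -0.072]
contact_force: [-1.8, -0.2, 12.3]
gripper_width: 17.9
f d,n,x [np.float64(-0.4), np.float64(12.5), np.float64(-1.7)] moved d,n,x [np.float64(0.03), np.float64(-4.69), np.float64(0.06)] 17.7779819443413
clock: 13.4
ee_pos: [507.0, 21.9, 171.5]
orientation: [-2.017, -2.338, -0.072]
contact_force: [-1.7, -0.1, 11.4]
gripper_width: 17.7
f d,n,x [np.float64(-0.6), np.float64(12.0), np.float64(-1.3)] moved d,n,x [np.float64(0.97), np.float64(-4.67), np.float64(0.08)] 17.526931648120325
```

```bash
python3 -m inch '[[-0.75,-0.02,0,0,0,0,0],[-0.75,0,0,0,0,0,0],[-0.75,0,0,0,0,0,0]]';python3 f.py
```

```text
clock: 13.8
ee_pos: [507.1, 20.9, 171.4]
orientation: [-2.017, -2.337, -0.072]
contact_force: [-1.5, 0.3, 11.6]
gripper_width: 17.8
f d,n,x [np.float64(-0.7), np.float64(11.9), np.float64(-1.2)] moved d,n,x [np.float64(1.97), np.float64(-4.69), np.float64(0.07)] 17.183662747142886
```

```bash
python3 -m inch '[[-0.75,-0.04,0,0,0,0,0],[-0.75,-0.04,0,0,0,0,0],[-0.75,-0.04,0,0,0,0,0],[-0.75,-0.04,0,0,0,0,0],[-0.75,0,0,0,0,0,0],[-0.75,0,0,0,0,0,0]]';python3 f.py
```

```text
clock: 14.5
ee_pos: [508.3, 12.8, 170.8]
orientation: [-2.018, -2.338, -0.072]
contact_force: [-1.4, -1.0, 10.9]
gripper_width: 17.5
f d,n,x [np.float64(0.2), np.float64(12.3), np.float64(-0.5)] moved d,n,x [np.float64(10.12), np.float64(-4.65), np.float64(0.11)] 17.6724308335128
```

```bash
python3 -m inch '[[-0.75,-0.04,0,0,0,0,0],[-0.75,-0.04,0,0,0,0,0],[-0.75,-0.04,0,0,0,0,0],[-0.75,-0.04,0,0,0,0,0],[-0.75,-0.04,0,0,0,0,0],[-0.75,-0.04,0,0,0,0,0],[-0.75,0,0,0,0,0,0],[-0.75,0,0,0,0,0,0]]';python3 f.py; python3 - <<'E'
from plan import *
import cv2
c,(u,v)="scene",(245,170)
a=cams[c]["image"][v-55:v+65,u-50:u+60,::-1]; cv2.imwrite(f"pics/{c}3.png",cv2.resize(a,None,fx=5,fy=5,interpolation=cv2.INTER_NEAREST))
E
```

```text
clock: 15.4
ee_pos: [510.1, 1.0, 170.0]
orientation: [-2.018, -2.338, -0.072]
contact_force: [-1.0, -1.8, 11.8]
gripper_width: 17.5
f d,n,x [np.float64(-0.3), np.float64(11.8), np.float64(-1.3)] moved d,n,x [np.float64(22.14), np.float64(-4.63), np.float64(0.16)] 17.45424642539744
```

View pics/scene3.png

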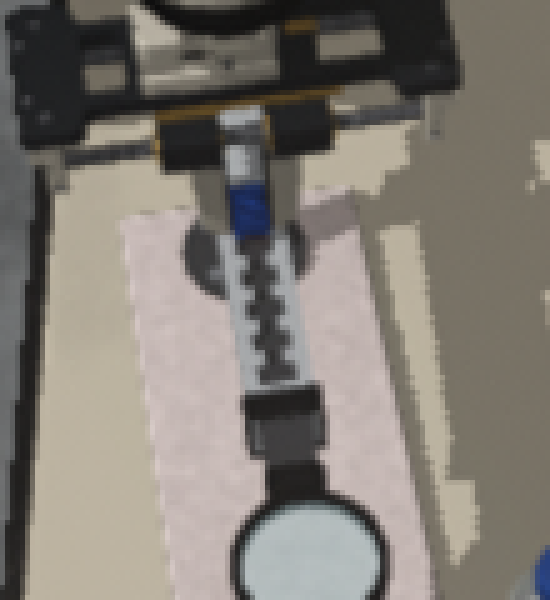

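```bash
python3 -m inch '[[-0.75,-0.06,0,0,0,0,0],[-0.75,-0.08,0,0,0,0,0],[-0.75,-0.08,0,0,0,0,0],[-0.75,-0.08,0,0,0,0,0],[-0.75,-0.08,0,0,0,0,0],[-0.75,-0.08,0,0,0,0,0],[-0.75,-0.08,0,0,0,0,0],[-0.75,-0.06,0,0,0,0,0],[-0.75,0,0,0,0,0,0],[-0.75,0,0,0,0,0,0]]';python3 f.py
```

```text
clock: 16.6
ee_pos: [514.6, -28.8, 167.9]
orientation: [-2.018, -2.338, -0.072]
contact_force: [0.6, -2.4, 11.5]
gripper_width: 17.9
f d,n,x [np.float64(2.1), np.float64(11.4), np.float64(-1.3)] moved d,n,x [np.float64(52.35), np.float64(-4.53), np.float64(0.32)] 17.437661640390225
```

```bash
python3 -m inch '[[-0.75,-0.06,0,0.003,0,0,0],[-0.75,-0.08,0,0,0,0,0],[-0.75,-0.08,0,0,0,0,0],[-0.75,-0.08,0,0,0,0,0],[-0.75,-0.08,0,0,0,0,0],[-0.75,-0.08,0,0,0,0,0],[-0.75,-0.08,0,0.002,0,0,0],[-0.75,-0.06,0,0,0,0,0],[-0.75,0,0,0,0,0,0],[-0.75,0,0,0,0,0,0]]';python3 f.py
```

```text
clock: 17.7
ee_pos: [519.1, -58.4, 165.7]
orientation: [-2.018, -2.338, -0.072]
contact_force: [1.3, -2.0, 11.4]
gripper_width: 17.6
f d,n,x [np.float64(2.7), np.float64(11.9), np.float64(-0.1)] moved d,n,x [np.float64(82.37), np.float64(-4.71), np.float64(0.45)] 17.407977596975034
```

```bash
python3 -m inch '[[-0.75,-0.06,0,0,0,0,0],[-0.75,-0.08,0,0,0,0,0],[-0.75,-0.08,0,0,0,0,0],[-0.75,-0.08,0,0,0,0,0],[-0.75,-0.08,0,0,0,0,0],[-0.75,-0.08,0,0,0,0,0],[-0.75,-0.04,0,0,0,0,0],[-0.75,0,0,0,0,0,0],[-0.75,0,0,0,0,0,0]]';python3 f.py
```

```text
clock: 18.7
ee_pos: [522.8, -83.0, 163.9]
orientation: [-2.018, -2.338, -0.072]
contact_force: [1.1, -1.4, 11.5]
gripper_width: 17.3
f d,n,x [np.float64(0.5), np.float64(11.5), np.float64(0.3)] moved d,n,x [np.float64(107.33), np.float64(-4.68), np.float64(0.57)] 17.682541258834537
```

```bash
python3 -m inch '[[-0.75,-0.013,0,0,0,0,0],[-0.75,0,0,0,0,0,0],[-0.75,0,0,0,0,0,0]]';python3 f.py; python3 -m inch '[[-0.75,0,0,-0.02,0,0,0],[-0.75,0,0,-0.012,0,0,0],[-0.75,0,0,0,0,0,0],[-0.75,0,0,0,0,0,0]]';python3 f.py
```

```text
clock: 19.1
ee_pos: [522.9, -83.4, 163.9]
orientation: [-2.018, -2.338, -0.073]
contact_force: [0.6, 0.1, 12.0]
gripper_width: 17.5
f d,n,x [np.float64(-0.7), np.float64(12.1), np.float64(1.3)] moved d,n,x [np.float64(107.73), np.float64(-4.73), np.float64(0.53)] 17.785006452645003
clock: 19.6
ee_pos: [522.8, -83.5, 165.2]
orientation: [-2.018, -2.338, -0.073]
contact_force: [3.1, 0.1, 9.6]
gripper_width: 17.6
f d,n,x [np.float64(-0.3), np.float64(9.2), np.float64(3.1)] moved d,n,x [np.float64(107.73), np.float64(-3.38), np.float64(0.52)] 17.955112215463
```

```bash
python3 -m inch '[[-0.75,0,0.004,-0.02,0,0,0],[-0.75,0,0,-0.02,0,0,0],[-0.75,0,0,0,0,0,0],[-0.75,0,0,0,0,0,0]]';python3 f.py
```

```text
clock: 20.1
ee_pos: [522.9, -83.6, 166.8]
orientation: [-2.017, -2.338, -0.072]
contact_force: [1.8, -0.5, 6.2]
gripper_width: 17.6
f d,n,x [np.float64(-1.2), np.float64(6.8), np.float64(2.2)] moved d,n,x [np.float64(107.73), np.float64(-1.75), np.float64(0.56)] 17.9925179561529
```

```bash
python3 -m inch '[[-0.75,0,0,-0.02,0,0,0],[-0.75,0,0,0,0,0,0],[-0.75,0,0,0,0,0,0]]' 10;python3 f.py; python3 -m inch '[[-0.4,0,0,0,0,0,0],[-0.1,0,0,0,0,0,0],[-0.1,0,0,0,0,0,0],[-0.1,0,0,-0.2,0,0,0],[-0.1,0,0,-0.4,0,0,0],[-0.1,0,0,-0.4,0,0,0],[-0.1,0,0,-0.4,0,0,0],[-0.1,0,0,-0.4,0,0,0],[-0.1,0.4,0,0,0,0,0],[-0.1,0.4,0,0,0,0,0]]'; python3 -m inch '[[-0.1,0.8,0,-0.4,0,0,0],[-0.1,0.9,0,-0.2,0,0,0],[-0.1,0.9,0,0,0,0,0],[-0.1,0.5,0,0,0,0,0],[-0.1,0,0,0,0,0,0],[-0.1,0,0,0,0,0,0]]'; python3 - <<'E'
from plan import *
import cv2
for c,(u,v) in (("scene",(255,220)),("top",(280,215))):
    a=cams[c]["image"][v-60:v+60,u-60:u+65,::-1]; cv2.imwrite(f"pics/{c}5.png",cv2.resize(a,None,fx=5,fy=5,interpolation=cv2.INTER_NEAREST))
E
```

```text
clock: 20.5
ee_pos: [522.8, -83.7, 167.4]
orientation: [-2.017, -2.337, -0.072]
contact_force: [5.3, 0.2, 3.8]
gripper_width: 18.0
f d,n,x [np.float64(0.6), np.float64(4.4), np.float64(5.6)] moved d,n,x [np.float64(107.71), np.float64(-1.27), np.float64(0.48)] 17.635640335917298
clock: 21.6
ee_pos: [517.7, -50.4, 261.0]
orientation: [-2.019, -2.336, -0.072]
contact_force: [0.5, 0.4, -0.7]
gripper_width: 41.5
clock: 22.2
ee_pos: [495.3, 100.5, 301.1]
orientation: [-2.016, -2.338, -0.071]
contact_force: [0.9, -0.9, 0.3]
gripper_width: 41.8
```

View pics/scene5.png

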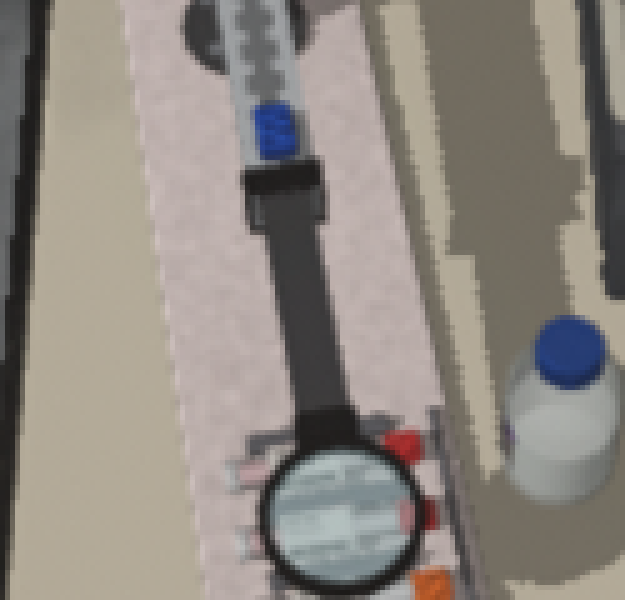

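View pics/top5.png

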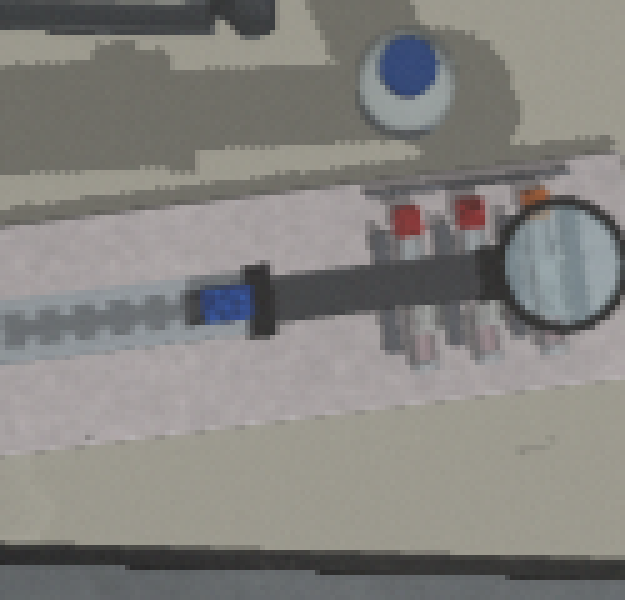

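```bash
python3 - <<'E'
from plan import *
import cv2
for c,off in(("scene",(195,160)),("top",(220,155))):
    im=cams[c]["image"].astype(int); m=(im[...,2]>im[...,0]+50)&(im[...,2]>im[...,1]+40)
    n_,l,st,ce=cv2.connectedComponentsWithStats(m.astype(np.uint8))
    print(c,[(ce[i].round(1),st[i][4]) for i in range(1,n_) if st[i][4]>20])
    for dz in(35,30.5):
        print(dz,[proj(c,boom(par,s,0,dz)).round(1) for s in(150,168)])
    E=cams[c]
    a=cv2.imread(f"pics/{c}0.png")[:,:,::-1].astype(int); m=(a[...,2]>a[...,0]+50)&(a[...,2]>a[...,1]+40)
    n_,l,st,ce=cv2.connectedComponentsWithStats(m.astype(np.uint8)); print("start",[(ce[i].round(1),st[i][4]) for i in range(1,n_) if st[i][4]>20], proj(c,boom(par,60,0,35)).round(1))
E
```

```text
scene [(array([249.4, 185.4]), np.int32(70)), (array([308.1, 229.7]), np.int32(130)), (array([377.7, 315.6]), np.int32(26)), (array([381.7, 356.1]), np.int32(649)), (array([373. , 376.3]), np.int32(126)), (array([399.7, 369.3]), np.int32(143))]
35 [array([248.7, 177.7]), array([249.9, 184.3])]
30.5 [array([248.8, 178.8]), array([250. , 185.4])]
start [(array([242.6, 147.9]), np.int32(62)), (array([308.1, 229.5]), np.int32(127)), (array([377.7, 315.6]), np.int32(26)), (array([382.5, 356.3]), np.int32(567)), (array([399.8, 356.5]), np.int32(28)), (array([369.2, 360.9]), np.int32(33)), (array([403.5, 368.3]), np.int32(32)), (array([373.7, 379.2]), np.int32(25)), (array([398.4, 379.6]), np.int32(57)), (array([378.5, 398.3]), np.int32(53))] [243.2 146.3]
top [(array([482.4,  37. ]), np.int32(73)), (array([455.9,  43.4]), np.int32(72)), (array([301.5, 168. ]), np.int32(86)), (array([265.1, 215.4]), np.int32(56))]
35 [array([258.4, 215.9]), array([265.5, 215.1])]
30.5 [array([258.3, 216. ]), array([265.5, 215.1])]
start [(array([301.9, 167.7]), np.int32(49)), (array([222.2, 220.7]), np.int32(50))] [222.2 220. ]
```

```bash
python3 -c "
from workcell import *
print(observe()['contact_force']); print(finish_job())"
```

```text
[-0.13420551 -0.14373079  0.09866697]
the job is handed in; nothing more can be done
None
```

The lens is over the orange-capped tube and the boom should be locked in the seventh hole. I handed the job in at about 22 s of the 69 s allowed. No verdict is reported, so this rests on my own checks.

**What I did:** The orange-capped tube lay in groove 3, the one farthest from the column, so the slide had to be 108 mm. I pinched the button lightly and centred the gripper from the side force. I then pressed about 4.7 mm (about 12 N, below the 13.4 N at which the stop is reached), slid the tube out along the boom, which sloped about 4° down, and eased the button up before letting go.

**Last checks:**
- **Slide:** the gripper moved 107.7 mm along the boom. The cap showed at the seventh hole in both pictures, within about 1 px.
- **Button up:** the push force fell with the spring as I eased up, reaching 4.4 N at 1.3 mm in. After letting go, the cap's height in the scene picture matched the button being up. That picture is coarse, at roughly 1 px per few millimetres.
- **Surroundings:** the lens was over the orange tube in the top picture. The tubes and bottle looked undisturbed; I did not check the tweezers separately. The robot was clear, with contact force near zero.

**What disagreed:**
- **Side alignment:** the camera fit was about 3 mm off across the boom. The first closing pushed the cap sideways with about 6 N until I corrected it.
- **Sliding friction:** the force along the boom was noisy, between -0.7 and +2.7 N, and did not clearly show the expected 2 N. I confirmed the movement by picture instead.

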